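Clear the lino block and lay the hand rest over it

ROBOT

A 7-joint arm with a two-finger parallel gripper is mounted at the origin on the work surface. World frame = base frame: x ahead of the robot, y to its left, z up, the work surface at z = 0. Lengths are in m, angles in rad, forces in N, time in s.
With the tool pointing down it reaches from about 0.4 to 0.75 m from the base axis. Payload 19.5 kg.
Tool frame: the origin (TCP) lies midway between the tips of the shut fingers; the grasp point (between the pads) lies 19 mm behind it; z points along the fingers, y is the line along which they close (so a half turn about z gives the same grasp; the last joint's range is limited). The gripper opens to 85 mm and grips with 20 to 120 N. Pads are 22 mm wide; open, the fingers measure 114 mm over their backs; the gripper's body (76 mm by 85 mm) begins 54 mm behind the grasp point. The pads swing forward as they close: fully open they stand 13 mm farther back than shut.
Start: joints at [-0.042, 0.707, -0.028, 1.485, 0.022, 0.951, -0.075], TCP at [0.575, 0, 0.231] pointing down, gripper open.
Joint ranges: [-2.71, 2.71], [-0.32, 2.16], [-1.57, 1.52], [0, 2.45], [-1.46, 4.6], [0, 2.02], [-2.83, 2.83]. Speed limits (rad/s): [1.89, 1.89, 2.57, 2.57, 3.01, 3.01, 3.01].

INTERFACE

Orientations are given as a unit quaternion [w, x, y, z].
In Python, from rig import read_state, get_image, get_calibration, hand_in, boxes_of, spot_point gives the robot as it stands.
- The arm moves only by the shell command python3 -m crank 'ROWS' [FORCE]. ROWS is JSON, one flat list of numbers, 7 for each row, row after row: the finger opening in m, from 0 to 0.0854, then the shift along the tool's x, y, z in m, then the turn, a rotation vector about the tool's x, y, z in degrees. In form: [hand, dx, dy, dz, rx, ry, rz, hand, dx, dy, dz, rx, ry, rz, ...]. A call has 1 to 10 rows; each row shifts and turns the commanded pose from where the row before left it, along the tool's axes as they then stand; what a row does not reach is not made up. A row lasts 1/12 s, in which the tool goes at most 41.7 mm and 7.16 degrees, less where a joint would pass 70% of its speed; a pose out of reach is approached as far as the arm can. A call with a gripper value outside its range is refused whole. The fingers move at their own pace and stop on an object; FORCE is the grip in N (left out, the last holds). Time passes only in rows, so rows that do not move let the fingers close. It gives the time, the measured TCP pose, the force, the opening and the grip force at its end, in the units of the state.
- read_state(): the state, without advancing time (a new reading comes with each control period).
- get_image(name): name is "scene" or "side" or "wrist"; returns the picture (420x560x3 uint8, red, green, blue); there is no depth.
- get_calibration(name): a dict with "mtx" (3x3 intrinsics, pixels), "rvec" (rotation vector, rad) and "tvec" (3), from world to camera coordinates, as OpenCV has them. Camera axes: x right, y down, z forward; pixel columns grow to the right and rows downward; lengths in m; the calibration is good to about 2 mm. A picture is of the moment at which its call begins: read the wrist's pose just before it. get_calibration takes no time and is no camera call; for the wrist camera it gives the pose at the moment of the call.
- hand_in(): hands the job in; it is judged then, once.
Trained networks look in the newest picture that a camera, given by its name, has taken for a name from the list of things; names that differ only in an ending like _2 or _b are one class to them, and where a whole thing is asked for, a point or a joint stands for the part that bears it (a point fixed in the world has none). Each returns a list of dicts, best first, with "conf" (0 to 1); they miss things now and then, are a little off and sometimes report something else, mostly with a low value. They report only what shows in the picture. A call takes as long as a camera call.
- boxes_of(camera, label): "position" ([column, row] in pixels, amid what is visible of it).
- spot_point(camera, label): "position" ([column, row] in pixels: a listed point, or the origin of a listed thing).
The state is a dict: "time": time; "qpos": joint angles; "joint_vel": joint speeds; "joint_torque": joint torques, N m; "position": TCP position; "tool_rot": TCP orientation; "force": force on the tool from outside, world axes, zero at the start; "torque": the same for the moment, N m; "width": opening from 0.0 (shut) to 1.0 (fully open); "grasp_force": force on a finger pad.
Only numpy, scipy, OpenCV 4.12 (cv2) and the standard library are available. Lean on these libraries where they do the work, as an engineer would, in place of code of your own. Each camera call takes 0.05 s, during which the arm holds its last target. There are 200 camera calls.

TASK

Clear the two lino offcuts off the block into the scrap tub. Then lay the wooden hand-rest bar across the carving board, down in the middle pair of notches and overhanging both rails about equally; set it down by hand without letting it drop. Leave the gouge, ink roller and ink jar where they are.

Things in the scene. Friction and masses are not known exactly. Their poses are not given: they have to be found in the camera images.
- board: Carving board fixed to the bench: plywood base 260 (x) x 250 (y) x 15 mm with a wooden rail along each side (along x), pale below with dark brown teeth on top, 20 mm wide, rail centres at y = +115 and -115 mm, tops 50 mm above the bench. Each rail has three open-topped notches 40 mm wide, 10 mm deep, centred at x = -70, 0 and +70 mm. Origin: centre of its underside, on the bench; z up.
- block_top (a point): Centre of the top of the patterned purple lino block, 150 (x) x 140 (y) mm, fixed on the green cutting mat in the middle of the board; 26 mm above the bench (mat's top 18 mm). Axes as the board.
- notch_left (a point): Middle of the floor of the middle notch in the rail at the board's +y side, 40 mm above the bench (board frame 0, 115, 40 mm). Axes as the board.
- notch_right (a point): The same in the rail at the board's -y side (board frame 0, -115, 40 mm).
- bar: Hand-rest bar, pale beech, loose, 34 mm wide (its x) x 280 mm long (its y) x 16 mm thick (its z), 75 to 150 g, lying flat on the bench on the left or right of the board; alike both ways round and both ways up. Origin: centre of its underside. Laid in the notches it has 3 mm of play on either long side, and stands out 15 mm past each rail when centred.
- bar_mid (a point): Centre of the hand-rest bar, at half its length, width and thickness. Axes as the bar.
- offcut_long: Strip trimmed off a soft-cut block, cream with a purple underside, 20 mm (its x) x 58 mm (its y) x 8 mm thick, about 12 g, loose, lying flat on the lino block. Origin: centre of its underside.
- offcut_short: The same kind of piece, 24 mm (its x) x 42 mm (its y) x 8 mm thick. Origin: centre of its underside.
- tub: Scrap tub, grey plastic, open-topped, 110 x 110 x 60 mm high, walls and floor 3 mm, about 250 g, standing loose on the bench on the side of the board away from the bar. Origin: centre of its underside; z up.
- gouge: Lino gouge lying on the bench beyond the board: wooden handle, brass ferrule, steel blade along its x, 165 mm long, 22 mm high. Leave alone.
- brayer: Ink roller lying beyond the board: black rubber roller 90 mm long, 38 mm across, steel frame, wooden handle along its x; 160 mm long, 38 mm high. Origin under the roller. Leave alone.
- ink_jar: Blue ink jar with black lid, 58 mm across, 60 mm high, standing beyond the board. Leave alone.

How it is judged:
On the way, in this order (a step that is already met when the one before it is completed fails the run):
1. both offcuts are in the scrap tub (x of offcut_long in the frame of tub between -0.055 and 0.055 m and y of offcut_long in the frame of tub between -0.055 and 0.055 m and z of offcut_long in the frame of tub between -0.005 and 0.05 m and x of offcut_short in the frame of tub between -0.055 and 0.055 m and y of offcut_short in the frame of tub between -0.055 and 0.055 m and z of offcut_short in the frame of tub between -0.005 and 0.05 m), for 0.2 s.
2. the bar lies in the middle notches of both rails (x of bar_mid in the frame of board between -0.005 and 0.005 m and y of bar_mid in the frame of board between -0.013 and 0.013 m and z of bar_mid in the frame of board between 0.044 and 0.0515 m and angle between the y axis of bar and the y axis of board, either way round below 0.05 rad and angle between the z axis of bar and the z axis of board, either way round below 0.03 rad), for 0.2 s.
At the end, for the whole second after the job is handed in: Both offcuts lie in the upright scrap tub; the bar is at rest, flat on the floors of both middle notches: centre within 5 mm of the notch line and 13 mm of midway between the rails, underside within 4 mm of the notch floors, in line within 0.05 rad, level within 0.03 rad (all of step 1 and all of step 2 and linear speed of each of offcut_long, offcut_short, bar below 0.02 m/s and angle between tub's own z axis and vertical below 0.1 rad); the robot touches nothing.
It fails at once if the bar is dropped or thrown: it moves faster than 0.4 m/s (a fall of about 8 mm) with no finger touching it (contact force between the fingers and bar below 0.05 N and linear speed of bar above 0.4 m/s).
It fails at once if the gouge is moved by more than 30 mm (distance of gouge from where it was at the start of the episode above 0.03 m).
It fails at once if the ink roller is moved by more than 30 mm (distance of brayer from where it was at the start of the episode above 0.03 m).
It fails at once if the ink jar is moved by more than 30 mm (distance of ink_jar from where it was at the start of the episode above 0.03 m).
It also fails if it takes over 62 s, if anything falls off the work surface, if the arm or the gripper's body presses on something with over 40 N, if the wrist force passes 120 N, or if a joint passes its speed limit or range.

## Working session

There is one attempt and no reset: what is moved stays moved. The work goes in short steps, Python scripts to look and compute and a shell command to move; the robot and the scene stay as the last step left them, time stands still between calls to the robot, and variables do not carry over. Pictures are saved under pics/ and viewed, at most 10 in all, crops included, and the job is handed in when it is done.

```bash
mkdir -p pics
cat > h.py <<'E'
import numpy as np, cv2
from rig import *
def ray(cam,px):
    c=get_calibration(cam);R=cv2.Rodrigues(np.array(c["rvec"],float))[0];t=np.array(c["tvec"],float).ravel()
    d=R.T@np.linalg.inv(np.array(c["mtx"]))@np.array([px[0],px[1],1.]);return -R.T@t,d
def onz(cam,px,z):
    o,d=ray(cam,px);return o+d*(z-o[2])/d[2]
def proj(cam,P):
    c=get_calibration(cam);return cv2.projectPoints(np.array(P,float).reshape(-1,1,3),np.array(c["rvec"],float),np.array(c["tvec"],float),np.array(c["mtx"],float),None)[0].reshape(-1,2)
def save(cam,n):
    im=get_image(cam);cv2.imwrite(f"pics/{n}.png",im[:,:,::-1]);return im
E
python3 - <<'E'
from h import *
np.set_printoptions(precision=3,suppress=True)
a=save("scene","s0");b=save("side","d0")
cv2.imwrite("pics/both.png",cv2.resize(np.vstack([a,b])[:,:,::-1],None,fx=.7,fy=.7))
Z=dict(board=0,block_top=.026,notch_left=.04,notch_right=.04,bar=0,bar_mid=.008,offcut_long=.026,offcut_short=.026,tub=0,gouge=0,brayer=0,ink_jar=0)
for cam in("scene","side"):
    for n,z in Z.items():
        for r in spot_point(cam,n)[:2]: print(cam,n,round(r["conf"],2),np.round(r["position"]),onz(cam,r["position"],z))
s=read_state();print(s["position"],s["tool_rot"],s["time"])
E
```

```text
scene board 0.95 [282. 198.] [ 0.559  0.006 -0.   ]
scene block_top 0.89 [285. 192.] [0.551 0.012 0.026]
scene notch_left 0.65 [322. 205.] [0.555 0.124 0.04 ]
scene notch_right 0.91 [240. 181.] [ 0.574 -0.115  0.04 ]
scene bar 0.6 [188. 145.] [ 0.498 -0.341  0.   ]
scene bar_mid 0.7 [192. 141.] [ 0.482 -0.335  0.008]
scene offcut_long 0.61 [305. 185.] [0.506 0.056 0.026]
scene offcut_long 0.25 [242. 181.] [ 0.564 -0.117  0.026]
scene offcut_short 0.72 [268. 201.] [ 0.595 -0.019  0.026]
scene offcut_short 0.4 [187. 146.] [ 0.516 -0.327  0.026]
scene tub 0.58 [397. 218.] [0.488 0.325 0.   ]
scene gouge 0.58 [252. 272.] [0.791 0.023 0.   ]
scene ink_jar 0.72 [176. 218.] [ 0.736 -0.241  0.   ]
side board 0.67 [296. 237.] [ 0.563  0.006 -0.   ]
side block_top 0.81 [299. 232.] [0.554 0.01  0.026]
side notch_left 0.95 [278. 264.] [0.551 0.122 0.04 ]
side notch_left 0.52 [296. 238.] [0.548 0.042 0.04 ]
side notch_right 0.67 [312. 189.] [ 0.579 -0.121  0.04 ]
side bar 0.81 [375. 165.] [ 0.479 -0.327  0.   ]
side bar_mid 0.97 [375. 159.] [ 0.484 -0.343  0.008]
side bar_mid 0.54 [209. 212.] [0.783 0.032 0.008]
side offcut_long 0.59 [314. 250.] [0.504 0.045 0.026]
side offcut_long 0.52 [176. 278.] [0.725 0.233 0.026]
side offcut_short 0.69 [281. 218.] [ 0.609 -0.011  0.026]
side tub 0.91 [261. 375.] [0.484 0.322 0.   ]
side gouge 0.86 [210. 213.] [0.785 0.027 0.   ]
side brayer 0.97 [176. 279.] [0.738 0.222 0.   ]
side ink_jar 0.72 [275. 159.] [ 0.739 -0.233  0.   ]
[0.575 0.    0.231] [-0.     0.707  0.707 -0.   ] 1.3
```

View pics/s0.png

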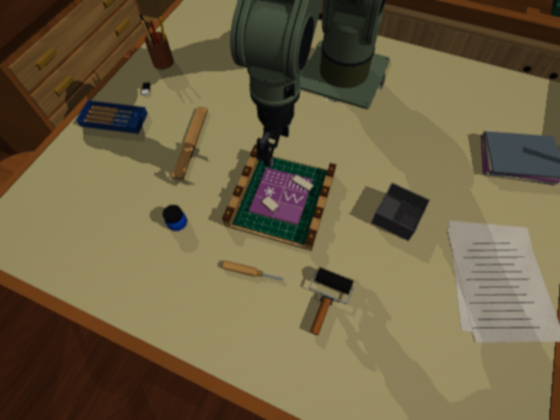

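View pics/d0.png

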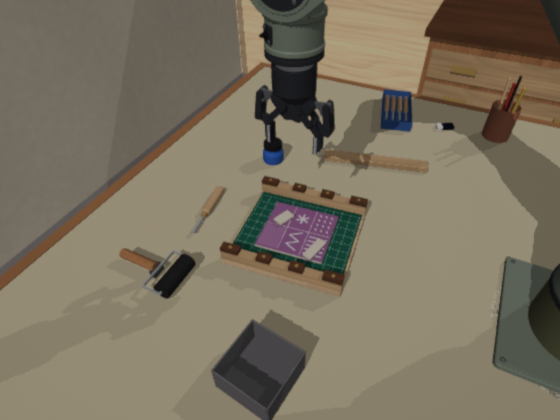

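The scene view shows offcuts at about (303,183) and (270,203), the bar at (190,143) and the tub at (400,212). The side view agrees: offcuts (315,248) and (284,217), bar (380,161), tub (260,370). Next I'll take a wrist view to get angles.

Run:
```python
from h import *
np.set_printoptions(precision=3,suppress=True)
w=save("wrist","w0")
for n,z in dict(block_top=.026,offcut_long=.026,offcut_short=.026,notch_left=.04,notch_right=.04).items():
    for r in spot_point("wrist",n)[:2]: print(n,round(r["conf"],2),np.round(r["position"]),onz("wrist",r["position"],z))
hsv=cv2.cvtColor(w,cv2.COLOR_RGB2HSV)
purple=cv2.inRange(hsv,(135,60,40),(170,255,255))
print(purple.sum()//255)
```

```text
offcut_long 0.86 [216. 138.] [0.501 0.044 0.026]
offcut_short 0.56 [312. 186.] [ 0.607 -0.01   0.026]
notch_left 0.64 [257.  58.] [0.549 0.123 0.04 ]
notch_left 0.17 [466. 157.] [0.769 0.025 0.04 ]
notch_right 0.56 [282. 272.] [ 0.572 -0.11   0.04 ]
12510
```

View pics/w0.png

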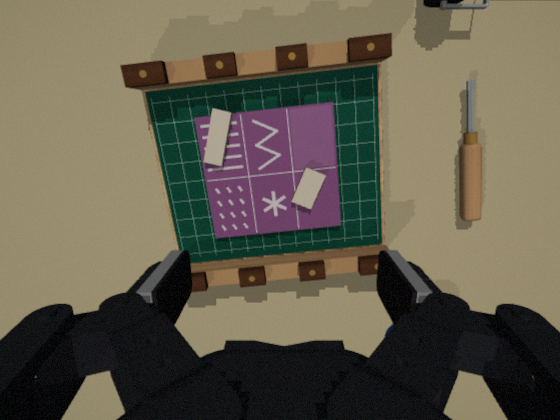

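The wrist view shows the long offcut at (217,137), the short one at (310,188), the purple block corners near (195,117), (333,103), (341,229) and (216,238), and the middle notches at (257,60) and (282,272).

Run:
```python
from h import *
np.set_printoptions(precision=3,suppress=True)
w=cv2.imread("pics/w0.png");hsv=cv2.cvtColor(w,cv2.COLOR_BGR2HSV)
for n,(x,y) in dict(long=(217,137),short=(310,188)).items():
    g=hsv[y-3:y+4,x-3:x+4].reshape(-1,3).mean(0);print(n,g)
    m=cv2.inRange(hsv,np.array([0,0,max(0,g[2]-40)]),np.array([60,g[1]+35,255]))
    m=cv2.morphologyEx(m,cv2.MORPH_OPEN,np.ones((7,7)))
    lab=cv2.connectedComponents(m)[1];c=cv2.findContours((lab==lab[y,x]).astype(np.uint8),0,1)[0][0].reshape(-1,2)
    P=np.array([onz("wrist",p,.034)[:2] for p in c]).astype(np.float32)
    (ctr,sz,a)=cv2.minAreaRect(P*1000);b=cv2.boxPoints((ctr,sz,a));e=max([b[1]-b[0],b[2]-b[1]],key=np.linalg.norm)
    print(n,ctr,sz,"long axis deg from +x",np.degrees(np.arctan2(e[1],e[0]))%180)
m=cv2.inRange(hsv,(135,60,40),(170,255,255));m=cv2.morphologyEx(m,cv2.MORPH_CLOSE,np.ones((25,25)));m=cv2.morphologyEx(m,cv2.MORPH_OPEN,np.ones((9,9)))
c=max(cv2.findContours(m,0,1)[0],key=cv2.contourArea).reshape(-1,2)
P=np.array([onz("wrist",p,.026)[:2] for p in c]).astype(np.float32);print("block",cv2.minAreaRect(P*1000))
# bar from scene and side
for cam,f in(("scene","s0"),("side","d0")):
    pass
for cam,px in(("scene",[(203,107),(180,178)]),("side",[(327,157),(427,165)])): print(cam,[onz(cam,p,.012)for p in px])
for cam in("scene","side"):
    im=cv2.imread(f"pics/{'s0' if cam=='scene' else 'd0'}.png");x,y=(130,80) if cam=="scene" else (310,120)
    q=proj(cam,[[.49,-.335,.01]])[0].astype(int);cr=im[q[1]-60:q[1]+60,q[0]-85:q[0]+85];cv2.imwrite(f"pics/c_{cam}.png",cv2.resize(cr,None,fx=4,fy=4,interpolation=2));print(q)
cv2.imwrite("pics/bar.png",cv2.resize(np.hstack([cv2.imread("pics/c_scene.png"),cv2.imread("pics/c_side.png")]),(800,283)))
```

```text
long [ 20.49   40.592 173.816]
long (502.6759033203125, 45.55793762207031) (57.59782409667969, 19.88823127746582) long axis deg from +x 76.74288
short [ 19.51   41.143 173.449]
short (602.094970703125, -10.064826965332031) (42.52178192138672, 23.94710922241211) long axis deg from +x 67.78711
block ((559.8501586914062, 4.9608917236328125), (149.86666870117188, 140.43313598632812), 6.148098468780518)
scene [array([ 0.347, -0.369,  0.012]), array([ 0.62 , -0.293,  0.012])]
side [array([ 0.606, -0.291,  0.012]), array([ 0.35 , -0.372,  0.012])]
[190 142]
[372 159]
```

View pics/bar.png

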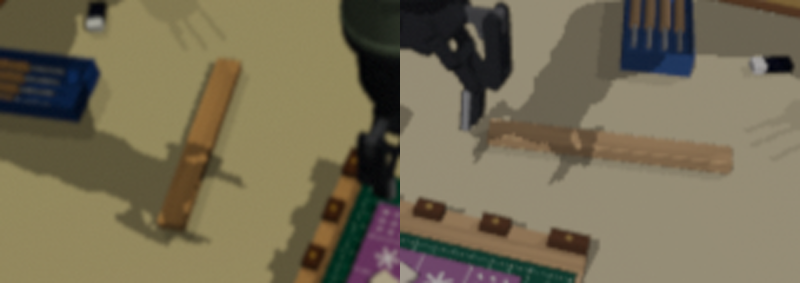

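Both crops show the bar clear of other objects, running diagonally, from roughly (.35,-.37) to (.61,-.29). The offcut sizes measured match the real ones, so I'm going for the short offcut first.

```bash
python3 -m crank '[0.06,-0.010,0.027,0,0,0,0, 0.06,0,0,0.04,0,0,5.55, 0.06,0,0,0.04,0,0,5.55, 0.06,0,0,0.04,0,0,5.55, 0.06,0,0,0.04,0,0,5.55, 0.05,0,0,0.022,0,0,0, 0.05,0,0,0.014,0,0,0, 0.05,0,0,0.004,0,0,0, 0.05,0,0,0,0,0,0]' 30
```

```text
time: 2.35
position: [0.6016, -0.01, 0.0307]
tool_rot: [-0.0, 0.83, 0.558, -0.001]
force: [0.3, -0.0, 0.7]
width: 0.583
grasp_force: 0.0
```

```bash
python3 -m crank '[0.03,0,0,0.002,0,0,0, 0.012,0,0,0,0,0,0, 0.012,0,0,0,0,0,0, 0.012,0,0,0,0,0,0, 0.012,0,0,0,0,0,0, 0.012,0,0,-0.03,0,0,0, 0.012,0,0,-0.04,0,0,0, 0.012,0,0,-0.04,0,0,0, 0.012,0,0,0,0,0,0]' 30
python3 - <<'E'
from h import *
np.set_printoptions(precision=3,suppress=True)
for n in("scene","side"):
    get_image(n)
    for r in spot_point(n,"tub")[:1]+boxes_of(n,"tub")[:1]: print(n,r, onz(n,r["position"],0))
w=save("wrist","w1")
for r in boxes_of("wrist","offcut_short"): print(r)
E
```

```text
time: 3.1
position: [0.6046, -0.0102, 0.1467]
tool_rot: [0.003, 0.83, 0.558, 0.004]
force: [1.3, 0.5, 1.0]
width: 0.267
grasp_force: 29.6
scene {'position': [398.0, 215.4], 'conf': 0.55} [ 0.481  0.326 -0.   ]
scene {'position': [399.9, 212.3], 'conf': 0.79} [0.469 0.328 0.   ]
side {'position': [258.9, 374.4], 'conf': 0.85} [0.487 0.322 0.   ]
side {'position': [260.9, 367.2], 'conf': 0.78} [0.49  0.309 0.   ]
{'position': [284.1, 255.5], 'conf': 0.68}
```

View pics/w1.png

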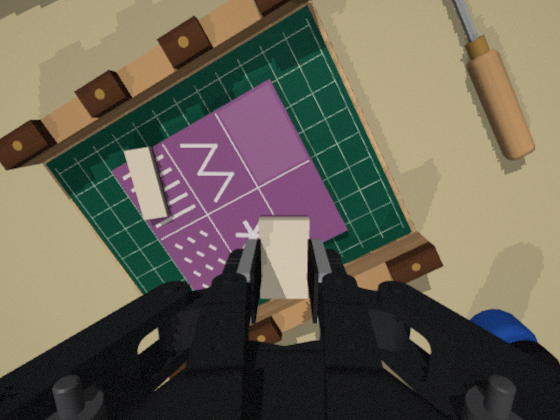

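The short offcut is held between the fingers at (284,257). I'll carry it to the tub.

```bash
python3 -m crank '[0.012,0.0293,-0.0264,0,0,0,0, 0.012,0.0293,-0.0264,0,0,0,0, 0.012,0.0293,-0.0264,0,0,0,0, 0.012,0.0293,-0.0264,0,0,0,0, 0.012,0.0293,-0.0264,0,0,0,0, 0.012,0.0293,-0.0264,0,0,0,0, 0.012,0.0293,-0.0264,0,0,0,0, 0.012,0.0293,-0.0264,0,0,0,0, 0.012,0.0293,-0.0264,0,0,0,0, 0.012,0,0,0,0,0,0]' 30
python3 - <<'E'
from h import *
np.set_printoptions(precision=3,suppress=True)
w=save("wrist","w2")
for r in spot_point("wrist","tub"): print(r,onz("wrist",r["position"],0))
E
```

```text
time: 4.33
position: [0.4774, 0.3318, 0.1385]
tool_rot: [-0.002, 0.828, 0.561, -0.0]
force: [-0.6, 1.8, -0.4]
width: 0.264
grasp_force: 29.6
{'position': [294.2, 198.9], 'conf': 0.97} [0.487 0.315 0.   ]
```

View pics/w2.png

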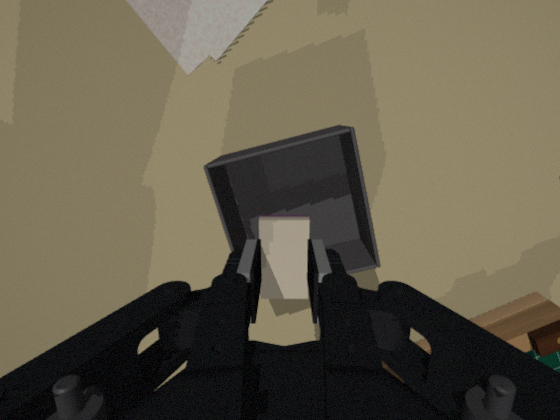

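The tub shows at (294,199), upright, with its centre at about (.486,.318). Lowering in and releasing.

```bash
python3 -m crank '[0.012,-0.0086,0.0132,0.01,0,0,0, 0.012,0,0,0.035,0,0,0, 0.012,0,0,0.03,0,0,0, 0.012,0,0,0.013,0,0,0, 0.012,0,0,0,0,0,0, 0.045,0,0,0,0,0,0, 0.045,0,0,0,0,0,0, 0.045,0,0,-0.03,0,0,0, 0.045,0,0,-0.04,0,0,0, 0.045,0,0,-0.02,0,0,0]' 30
python3 -m crank '[0.05,-0.0353,0.017,0,0,0,0, 0.05,-0.0353,0.017,0,0,0,0, 0.05,-0.0353,0.017,0,0,0,0, 0.05,-0.0353,0.017,0,0,0,0, 0.05,-0.0353,0.017,0,0,0,0, 0.05,-0.0353,0.017,0,0,0,0, 0.05,-0.0353,0.017,0,0,0,0, 0.05,0,0,0,0,0,-4.45, 0.05,0,0,0,0,0,-4.45, 0.05,0,0,0,0,0,0]'; python3 -c "
from h import *
get_image('wrist')
for n in ('offcut_long','offcut_short'):
  for r in spot_point('wrist',n)[:2]: print(n,r,onz('wrist',r['position'],.026))
get_image('side')
for r in boxes_of('side','offcut_short')[:2]: print(r)
"
```

```text
time: 5.27
position: [0.4918, 0.3111, 0.1462]
tool_rot: [0.0, 0.83, 0.558, 0.002]
force: [0.4, -0.0, 1.3]
width: 0.527
grasp_force: 0.0
time: 6.1
position: [0.5079, 0.0364, 0.1425]
tool_rot: [0.001, 0.783, 0.621, 0.001]
force: [0.1, 0.6, 0.4]
width: 0.584
grasp_force: 0.0
offcut_long {'position': [273.6, 189.9], 'conf': 0.98} [0.5009291  0.04602777 0.026     ]
offcut_long {'position': [544.9, 372.2], 'conf': 0.21} [ 0.72296974 -0.20283727  0.026     ]
offcut_short {'position': [350.0, 218.6], 'conf': 0.21} [0.55954964 0.005676   0.026     ]
{'position': [257.5, 363.8], 'conf': 0.85}
{'position': [294.6, 237.4], 'conf': 0.62}
```

```bash
python3 -m crank '[0.05,0.0078,-0.0074,0.01,0,0,0, 0.05,0,0,0.04,0,0,0, 0.05,0,0,0.035,0,0,0, 0.05,0,0,0.018,0,0,0, 0.05,0,0,0.006,0,0,0, 0.05,0,0,0,0,0,0]' 30
```

```text
time: 6.85
position: [0.5015, 0.0466, 0.0315]
tool_rot: [-0.0, 0.784, 0.62, -0.001]
force: [-0.7, -0.5, 0.6]
width: 0.58
grasp_force: 0.0
```

```bash
python3 -m crank '[0.03,0,0,0.0025,0,0,0, 0.01,0,0,0,0,0,0, 0.01,0,0,0,0,0,0, 0.01,0,0,0,0,0,0, 0.01,0,0,0,0,0,0, 0.01,0,0,-0.03,0,0,0, 0.01,0,0,-0.04,0,0,0, 0.01,0,0,-0.04,0,0,0, 0.01,0,0,0,0,0,0]' 30;  python3 -m crank '[0.01,0.0373,-0.0111,0,0,0,0, 0.01,0.0373,-0.0111,0,0,0,0, 0.01,0.0373,-0.0111,0,0,0,0, 0.01,0.0373,-0.0111,0,0,0,0, 0.01,0.0373,-0.0111,0,0,0,0, 0.01,0.0373,-0.0111,0,0,0,0, 0.01,0.0373,-0.0111,0,0,0,0, 0.01,0,0,0,0,0,0, 0.01,0,0,0,0,0,0]'; python3 -c "
from h import *
get_image('wrist')
for n in ('tub','offcut_long','offcut_short'):
  for r in boxes_of('wrist',n)[:2]: print(n,r,onz('wrist',r['position'],.0))
"
```

```text
time: 7.6
position: [0.5042, 0.0466, 0.1466]
tool_rot: [0.002, 0.784, 0.62, 0.004]
force: [0.3, -0.5, -0.0]
width: 0.215
grasp_force: 29.5
time: 8.35
position: [0.4857, 0.3206, 0.1403]
tool_rot: [-0.0, 0.783, 0.622, 0.001]
force: [0.6, -1.5, -0.3]
width: 0.215
grasp_force: 29.5
tub {'position': [273.1, 183.4], 'conf': 0.61} [0.47876945 0.32738346 0.        ]
offcut_long {'position': [281.2, 255.1], 'conf': 0.83} [4.69293699e-01 2.54933320e-01 5.55111512e-17]
offcut_short {'position': [295.5, 188.7], 'conf': 0.63} [0.49806485 0.31724945 0.        ]
```

```bash
python3 -m crank '[0.01,0,-0.001,0.02,0,0,0, 0.01,0,0,0.035,0,0,0, 0.01,0,0,0.02,0,0,0, 0.01,0,0,0.008,0,0,0, 0.01,0,0,0,0,0,0, 0.045,0,0,0,0,0,0, 0.045,0,0,0,0,0,0, 0.045,0,0,-0.03,0,0,0, 0.045,0,0,-0.04,0,0,0, 0.045,0,0,-0.04,0,0,0]' 30
python3 -m crank '[0.05,0,0,-0.02,0,0,0, 0.05,-0.037,0.0087,0,0,0,0, 0.05,-0.037,0.0087,0,0,0,0, 0.05,-0.037,0.0087,0,0,0,0, 0.05,-0.037,0.0087,0,0,0,0, 0.05,-0.037,0.0087,0,0,0,0, 0.05,-0.037,0.0087,0,0,0,0, 0.05,-0.037,0.0087,0,0,0,0, 0.05,-0.037,0.0087,0,0,0,0, 0.05,-0.037,0.0087,0,0,0,0]'
python3 -m crank '[0.05,-0.0385,0.009,0,0,0,0, 0.05,-0.0385,0.009,0,0,0,0, 0.06,-0.0385,0.009,0,0,0,0, 0.06,-0.0385,0.009,0,0,0,0, 0.06,-0.0385,0.009,0,0,0,0, 0.06,-0.0385,0.009,0,0,0,0, 0.06,-0.0385,0.009,0,0,0,0, 0.06,0,0,0,0,0,6.7, 0.06,0,0,0,0,0,6.7, 0.06,0,0,0,0,0,6.7]'
python3 -m crank '[0.06,0,0,0,0,0,6.7, 0.06,0,0,0,0,0,6.7, 0.06,0,0,0,0,0,6.7, 0.06,0,0,0,0,0,6.7, 0.06,0,0,0,0,0,6.7, 0.06,0,0,0,0,0,6.7, 0.06,0,0,0,0,0,0, 0.06,0,0,0,0,0,0]'
python3 - <<'E'
from h import *
np.set_printoptions(precision=3,suppress=True)
w=save("wrist","w3")
for n in("bar_mid","bar"):
    for r in spot_point("wrist",n)[:2]: print(n,r,onz("wrist",r["position"],.008))
get_image("side")
for n in ('tub','offcut_long','offcut_short'):
  for r in boxes_of('side',n)[:2]: print(n,r)
E
```

```text
time: 9.38
position: [0.4854, 0.3185, 0.1693]
tool_rot: [0.0, 0.784, 0.62, 0.0]
force: [0.7, 1.0, -0.1]
width: 0.525
grasp_force: 0.0
time: 10.22
position: [0.485, -0.0253, 0.1882]
tool_rot: [0.001, 0.784, 0.62, 0.001]
force: [1.1, 0.5, -0.6]
width: 0.589
grasp_force: 0.0
time: 11.05
position: [0.4842, -0.301, 0.1881]
tool_rot: [0.001, 0.882, 0.471, 0.0]
force: [0.1, -0.1, -0.2]
width: 0.702
grasp_force: 0.0
time: 11.72
position: [0.4846, -0.3001, 0.1877]
tool_rot: [0.0, 0.989, 0.145, 0.0]
force: [0.8, 0.3, 0.6]
width: 0.702
grasp_force: 0.0
bar_mid {'position': [316.6, 191.7], 'conf': 0.98} [ 0.485 -0.336  0.008]
bar {'position': [317.0, 190.1], 'conf': 0.76} [ 0.487 -0.336  0.008]
tub {'position': [252.0, 360.3], 'conf': 0.97}
offcut_long {'position': [263.7, 373.4], 'conf': 0.58}
offcut_short {'position': [258.5, 361.6], 'conf': 0.58}
offcut_short {'position': [212.4, 205.8], 'conf': 0.18}
```

View pics/w3.png

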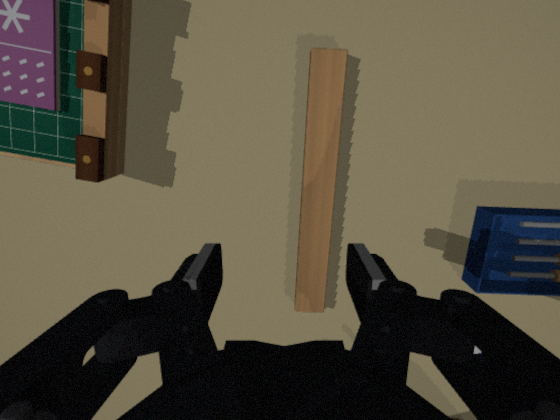

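The bar runs from (328,49) to (310,312) between the fingers, and both offcuts show inside the tub in the side view. Segmenting the bar for its exact pose.

Run:
```python
from h import *
w=cv2.imread("pics/w3.png");hsv=cv2.cvtColor(w,cv2.COLOR_BGR2HSV)
print(hsv[100,327],hsv[190,317],hsv[280,311],hsv[100,260],hsv[100,348],hsv[250,270])
lab=cv2.cvtColor(w,cv2.COLOR_BGR2LAB);m=((lab[:,:,1]>(int(lab[190,317,1])+int(lab[190,250,1]))/2)*255).astype(np.uint8)
m=cv2.morphologyEx(m,cv2.MORPH_OPEN,np.ones((5,5)));L=cv2.connectedComponents(m)[1]
c=cv2.findContours((L==L[190,317]).astype(np.uint8),0,1)[0][0].reshape(-1,2)
P=np.array([onz("wrist",p,.016)[:2] for p in c]).astype(np.float32)*1000
ctr,sz,a=cv2.minAreaRect(P);b=cv2.boxPoints((ctr,sz,a));e=max([b[1]-b[0],b[2]-b[1]],key=np.linalg.norm)
th=np.degrees(np.arctan2(e[1],e[0]))%180;print(ctr,sz,th, cv2.boundingRect(c))
s=read_state();q=s["tool_rot"];yaw=90-2*np.degrees(np.arctan2(q[1],q[2]));print("tool y at",yaw,s["position"])
tgt=np.array([ctr[0]/1000,ctr[1]/1000]);d=tgt-s["position"][:2];y=np.radians(yaw)
print("d",d,"dx",d@[-np.sin(y),np.cos(y)],"dy",d@[np.cos(y),np.sin(y)])
```

```text
[ 16 126 132] [ 16 123 124] [ 16 116 121] [ 21  80 128] [23 74 90] [ 22  72 131]
(483.3611145019531, -336.89239501953125) (277.5909729003906, 33.84730911254883) 13.777971 (295, 48, 52, 264)
tool y at -73.54568040554233 [ 0.48434609 -0.30021307  0.18688501]
d [-0.00098497 -0.03667933] dx -0.01133408201758263 dy 0.03489816234320123
```

```bash
python3 -m crank '[0.06,-0.0113,0.0349,0,0,0,0, 0.06,0,0,0.035,0,0,2.7, 0.06,0,0,0.04,0,0,0, 0.06,0,0,0.04,0,0,0, 0.06,0,0,0.035,0,0,0, 0.06,0,0,0.02,0,0,0, 0.06,0,0,0.007,0,0,0, 0.06,0,0,0,0,0,0]' 60
```

```text
time: 12.73
position: [0.4828, -0.3366, 0.0087]
tool_rot: [-0.001, 0.993, 0.119, -0.001]
force: [0.2, 0.3, 0.1]
width: 0.704
grasp_force: 0.0
```

Well placed, so I'll close and lift gently.

```bash
python3 -m crank '[0.045,0,0,0.002,0,0,0, 0.02,0,0,0,0,0,0, 0.02,0,0,0,0,0,0, 0.02,0,0,0,0,0,0, 0.02,0,0,0,0,0,0, 0.02,0,0,0,0,0,0]' 60
python3 -m crank '[0.02,0,0,-0.01,0,0,0, 0.02,0,0,-0.02,0,0,0, 0.02,0,0,-0.02,0,0,0, 0.02,0,0,-0.02,0,0,0, 0.02,0,0,-0.02,0,0,0, 0.02,0,0,-0.02,0,0,0, 0.02,0,0,-0.02,0,0,0, 0.02,0,0,-0.01,0,0,0, 0.02,0,0,0,0,0,0]' 60
```

```text
time: 13.23
position: [0.484, -0.3372, 0.0095]
tool_rot: [0.001, 0.993, 0.119, 0.001]
force: [-1.7, 0.4, 7.7]
width: 0.375
grasp_force: 59.4
time: 13.98
position: [0.4841, -0.3373, 0.1506]
tool_rot: [0.001, 0.993, 0.119, 0.002]
force: [1.1, 0.5, -1.1]
width: 0.373
grasp_force: 60.1
```

```bash
python3 -m crank '[0.02,0,0,0,0,0,-3, 0.02,0,0,0,0,0,-6, 0.02,0,0,0,0,0,-6.5, 0.02,0,0,0,0,0,-6.5, 0.02,0,0,0,0,0,-6.5, 0.02,0,0,0,0,0,-6.5, 0.02,0,0,0,0,0,-6.5, 0.02,0,0,0,0,0,-6.5, 0.02,0,0,0,0,0,-6.5, 0.02,0,0,0,0,0,-6.5]' 60
python3 -m crank '[0.02,0,0,0,0,0,-6.5, 0.02,0,0,0,0,0,-6.5, 0.02,0,0,0,0,0,-5, 0.02,0,0,0,0,0,-4, 0.02,0.01,0.003,0,0,0,0, 0.02,0.025,0.008,0,0,0,0, 0.02,0.03,0.01,0,0,0,0, 0.02,0.03,0.01,0,0,0,0, 0.02,0.03,0.01,0,0,0,0]' 60
python3 -m crank '[0.02,0.03,0.01,0,0,0,0, 0.02,0.03,0.01,0,0,0,0, 0.02,0.03,0.01,0,0,0,0, 0.02,0.03,0.01,0,0,0,0, 0.02,0.03,0.01,0,0,0,0, 0.02,0.026,0.01,0,0,0,0, 0.02,0.02,0.007,0,0,0,0, 0.02,0.01,0.003,0,0,0,0, 0.02,0,0,0,0,0,0, 0.02,0,0,0,0,0,0]' 60
python3 - <<'E'
from h import *
np.set_printoptions(precision=4,suppress=True)
s=read_state();q=s["tool_rot"];yaw=90-2*np.degrees(np.arctan2(q[1],q[2]));print("tool y at",yaw,s["position"])
w=save("wrist","w4");a=get_image("scene");b=get_image("side")
for cam in("wrist","scene","side"):
  for n in("notch_left","notch_right","bar_mid"):
    for r in spot_point(cam,n)[:1]: print(cam,n,round(r["conf"],2),r["position"],onz(cam,r["position"],.04 if n[0]=="n" else s["position"][2]))
E
```

```text
time: 14.82
position: [0.4831, -0.3365, 0.1471]
tool_rot: [-0.001, 0.793, 0.609, -0.0]
force: [-0.4, -0.0, -1.3]
width: 0.37
grasp_force: 60.1
time: 15.57
position: [0.5093, -0.2055, 0.1474]
tool_rot: [-0.0, 0.666, 0.746, 0.0]
force: [1.6, 0.6, -1.4]
width: 0.372
grasp_force: 60.1
time: 16.4
position: [0.5546, 0.0048, 0.1475]
tool_rot: [-0.0, 0.665, 0.747, -0.0]
force: [0.5, -1.1, -1.3]
width: 0.37
grasp_force: 60.1
tool y at 6.640610751189911 [0.5546 0.0048 0.1475]
wrist bar_mid 0.97 [284.5, 255.8] [0.5552 0.0043 0.1475]
scene notch_left 0.96 [322.0, 203.3] [0.5508 0.1227 0.04  ]
scene notch_right 0.62 [390.5, 212.2] [0.5039 0.3008 0.04  ]
scene bar_mid 0.67 [283.8, 168.2] [0.5545 0.0107 0.1475]
side notch_left 0.7 [280.8, 261.5] [0.5482 0.1137 0.04  ]
side notch_right 0.57 [315.3, 192.0] [ 0.5676 -0.1124  0.04  ]
side bar_mid 0.81 [301.5, 190.2] [0.5522 0.0082 0.1475]
```

View pics/w4.png

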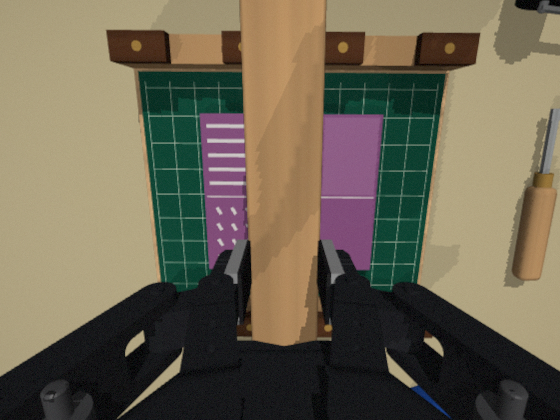

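The bar is held straight along the tool's x axis, centred at column 285. The board's centreline shows at column 291–293, so the bar is a few mm short in x.

Run:
```python
from h import *
np.set_printoptions(precision=4,suppress=True)
w=cv2.imread("pics/w4.png");hsv=cv2.cvtColor(w,cv2.COLOR_BGR2HSV)
m=cv2.inRange(hsv,(135,60,40),(170,255,255))>0
L=[];R=[]
for r in range(125,255,3):
    c=np.where(m[r])[0]
    if len(c): L.append(onz("wrist",(c.min()-.5,r),.026)[:2]); R.append(onz("wrist",(c.max()+.5,r),.026)[:2])
L,R=np.array(L),np.array(R)
def fit(P):
    v=cv2.fitLine(P.astype(np.float32),cv2.DIST_HUBER,0,.01,.001).ravel();v[:2]*=np.sign(v[1]);return v
l,r=fit(L),fit(R);print("yaw",[np.degrees(np.arctan2(-v[0],v[1])) for v in(l,r)])
s=read_state();p=s["position"][:2];q=s["tool_rot"];yaw=np.pi/2-2*np.arctan2(q[1],q[2])
yb=np.radians(6.15)
for yy in(yb,np.arctan2(-(l[0]+r[0]),l[1]+r[1])):
    u=np.array([np.cos(yy),np.sin(yy)]);a=(l[2:]@u,r[2:]@u)
    at=lambda v:(v[2:]+v[:2]*(0.005-v[3])/v[1])
    print("width",at(r)-at(l),"center on line y=.005:",(at(r)+at(l))/2)
C=np.array([.55985,.00496]);d=C-p
print("to first estimate: dx",d@[-np.sin(yaw),np.cos(yaw)],"dy",d@[np.cos(yaw),np.sin(yaw)],"tool yaw",np.degrees(yaw))
print("tooth mid", onz("wrist",(293.4,48),.05)); u=np.radians(6.15);print("expected",C+.115*np.array([-np.sin(u),np.cos(u)]))
# bar in hand, edge middle
for row in(100,150,200,225):
    seg=w[row].astype(int);h=hsv[row,:,0];o=np.where((h>=8)&(h<=20)&(hsv[row,:,1]>80))[0];o=o[(o>225)&(o<345)];mid=(o.min()+o.max())/2
    print(row,o.min(),o.max(),(onz("wrist",(mid,row),s["position"][2]+.007)[:2]-p)@[np.cos(yaw),np.sin(yaw)])
```

```text
yaw [np.float32(6.20131), np.float32(6.182254)]
width [ 0.1508 -0.    ] center on line y=.005: [0.5603 0.005 ]
width [ 0.1508 -0.    ] center on line y=.005: [0.5603 0.005 ]
to first estimate: dx -0.0004346799901814166 dy 0.004845992706185326 tool yaw 6.690274962547248
tooth mid [0.5485 0.1187 0.05  ]
expected [0.5475 0.1193]
100 243 323 -0.0003000600647216719
150 245 321 -0.00033011596797698575
200 247 320 -0.00013724335408344318
225 248 319 -0.0001496117794072143
```

```bash
python3 -m crank '[0.02,0,0.0054,0,0,0,0.5, 0.02,0,0,0.015,0,0,0, 0.02,0,0,0.025,0,0,0, 0.02,0,0,0.022,0,0,0, 0.02,0,0,0.013,0,0,0, 0.02,0,0,0.005,0,0,0, 0.02,0,0,0,0,0,0, 0.02,0,0,0,0,0,0]' 60
python3 - <<'E'
from h import *
s=read_state();q=s["tool_rot"];print(90-2*np.degrees(np.arctan2(q[1],q[2])),s["position"],s["force"])
im=save("side","d5");q=proj("side",[[.56,.005,.05]])[0].astype(int);cv2.imwrite("pics/d5c.png",cv2.resize(im[q[1]-80:q[1]+80,q[0]-100:q[0]+100,::-1],None,fx=3.5,fy=3.5,interpolation=2))
E
```

```text
time: 17.67
position: [0.5608, 0.0056, 0.0683]
tool_rot: [0.0, 0.668, 0.744, 0.0]
force: [1.2, -0.4, -1.0]
width: 0.374
grasp_force: 60.1
6.187817628644183 [0.5608015  0.00557134 0.06832338] [ 1.20860621 -0.38001789 -1.03058108]
```

View pics/d5c.png

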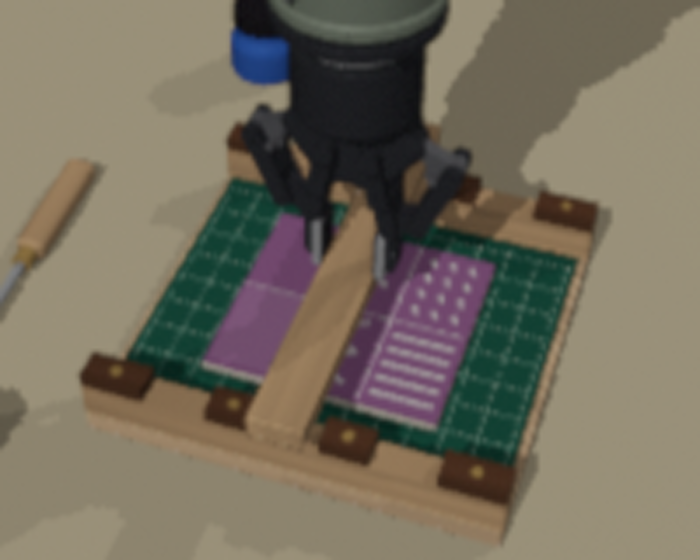

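The bar is over the middle notches, its near end at (277,430) between teeth at (232,405) and (347,437). I'll check the overhang by projecting where the bar's end should appear.

Run:
```python
from h import *
q=proj("side",[[.56,.005,.05]])[0].astype(int);o=q-np.array([100,80])
u=np.radians(6.19);ex=np.array([np.cos(u),np.sin(u),0]);ey=np.array([-np.sin(u),np.cos(u),0]);c=np.array([.5608,.0056,.0683-.0095])
for off in(-.01,0,.01):
    P=[c+ex*sx*.017+ey*(.14+off)+[0,0,z] for sx,z in((-1,.016),(1,.016),(1,0),(-1,0))]
    print(off,((proj("side",P)-o)*3.5).round().tolist())
```

```text
-0.01 [[307.0, 418.0], [249.0, 402.0], [250.0, 420.0], [307.0, 436.0]]
0 [[300.0, 432.0], [243.0, 416.0], [244.0, 434.0], [301.0, 450.0]]
0.01 [[294.0, 446.0], [236.0, 429.0], [237.0, 447.0], [295.0, 464.0]]
```

The end matches zero offset to within about 2 mm. Lowering slowly.

```bash
python3 -m crank '[0.02,0,-0.0005,0.005,0,0,0, 0.02,0,0,0.005,0,0,0, 0.02,0,0,0.003,0,0,0, 0.02,0,0,0.002,0,0,0, 0.02,0,0,0,0,0,0, 0.02,0,0,0,0,0,0]' 60
```

```text
time: 18.22
position: [0.5598, 0.0055, 0.0527]
tool_rot: [-0.0, 0.668, 0.744, -0.0]
force: [0.7, -1.1, 0.1]
width: 0.375
grasp_force: 60.1
```

```bash
python3 -m crank '[0.02,0,0,0.001,0,0,0, 0.02,0,0,0.001,0,0,0, 0.02,0,0,0,0,0,0, 0.02,0,0,0,0,0,0]' 60
```

```text
time: 18.55
position: [0.5599, 0.0055, 0.0508]
tool_rot: [-0.0, 0.668, 0.744, -0.0]
force: [-0.0, 0.8, -1.4]
width: 0.374
grasp_force: 60.1
```

```bash
python3 -m crank '[0.02,0,0,0.001,0,0,0, 0.02,0,0,0.001,0,0,0, 0.02,0,0,0,0,0,0, 0.02,0,0,0,0,0,0]' 60
```

```text
time: 18.88
position: [0.56, 0.0055, 0.0495]
tool_rot: [0.0, 0.668, 0.744, 0.0]
force: [-3.5, 1.1, 15.5]
width: 0.373
grasp_force: 61.9
```

Contact came at the predicted height. Releasing and rising.

```bash
python3 -m crank '[0.045,0,0,0,0,0,0, 0.06,0,0,0,0,0,0, 0.06,0,0,0,0,0,0, 0.06,0,0,-0.01,0,0,0, 0.06,0,0,-0.03,0,0,0, 0.06,0,0,-0.04,0,0,0, 0.06,0,0,-0.04,0,0,0, 0.06,0,0,-0.03,0,0,0, 0.06,0,0,0,0,0,0, 0.06,0,0,0,0,0,0]' 20
python3 - <<'E'
from h import *
np.set_printoptions(precision=4,suppress=True)
a=get_image("side");b=get_image("scene");w=get_image("wrist")
crops=[cv2.resize(a[140:420,180:400],(330,420)),cv2.resize(w,(460,345))]
c=np.zeros((420,790,3),np.uint8);c[:,:330]=crops[0];c[:345,330:]=crops[1];cv2.imwrite("pics/end.png",c[:,:,::-1])
for cam in("scene","side","wrist"):
  for n in("bar_mid","block_top","offcut_long","offcut_short","tub"):
    for r in spot_point(cam,n)[:1]: print(cam,n,round(r["conf"],2),onz(cam,r["position"],dict(bar_mid=.048,block_top=.026).get(n,.004)))
E
```

```text
time: 19.72
position: [0.5603, 0.0055, 0.2007]
tool_rot: [0.001, 0.668, 0.744, 0.001]
force: [-0.0, 0.1, -0.6]
width: 0.705
grasp_force: 0.0
scene bar_mid 0.83 [0.5607 0.012  0.048 ]
scene block_top 0.67 [0.556 0.002 0.026]
scene offcut_long 0.68 [0.4725 0.3257 0.004 ]
scene offcut_short 0.69 [0.7949 0.0325 0.004 ]
scene tub 0.64 [0.4867 0.3286 0.004 ]
side bar_mid 0.82 [0.5632 0.01   0.048 ]
side block_top 0.6 [0.5555 0.0076 0.026 ]
side offcut_long 0.86 [0.4817 0.3216 0.004 ]
side offcut_short 0.46 [0.4933 0.3149 0.004 ]
side tub 0.75 [0.4863 0.3248 0.004 ]
wrist bar_mid 0.97 [0.558  0.0027 0.048 ]
wrist offcut_short 0.19 [ 0.5606 -0.0035  0.004 ]
```

View pics/end.png

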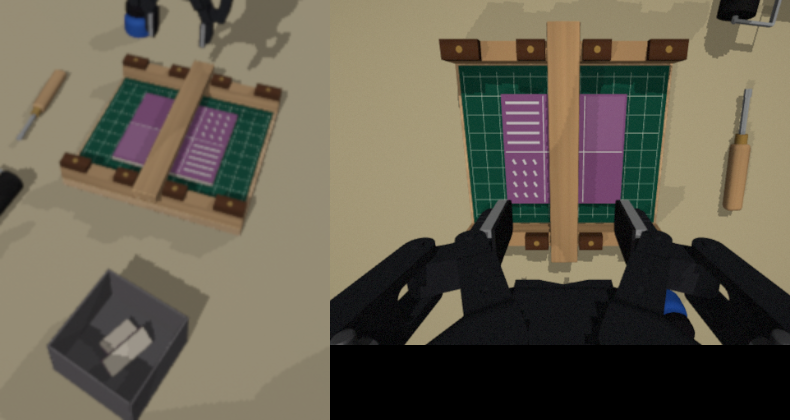

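The bar sits down in the middle notches with about equal overhang at its ends, (564,22) and (564,262). Both offcuts lie flat in the upright tub at about (125,345), and the gripper is clear.

```bash
python3 -c "
from rig import *
print(hand_in())"
```

```text
the job is handed in; nothing more can be done
None
```

Job handed in at about 20 s of the 62 s allowed: both offcuts are in the tub, the bar was set down by hand in the middle notches with about equal overhang, and I never moved the arm near the gouge, roller or jar; no verdict came back.

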